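# Clear the die cutter and lock its cover

## Robot

A 6-joint arm with a two-finger parallel gripper is mounted at the origin on the work surface. World frame = base frame: x ahead of the robot, y to its left, z up, the work surface at z = 0. Lengths are in m, angles in rad, forces in N, time in s.
With the tool pointing down it reaches from about 0.275 to 0.875 m from the base axis. Payload 12.5 kg.
Tool frame: the origin (TCP) lies at the centre of the arm's flange, where the gripper is bolted on; the fingertips stand 173 mm ahead of it and the grasp point (between the pads) lies 155 mm ahead of it; z points along the fingers, y is the line along which they close (so a half turn about z gives the same grasp; the last joint's range is limited). The gripper opens to 85 mm and grips with 20 to 120 N. Pads are 22 mm wide; open, the fingers measure 114 mm over their backs; the gripper's body (76 mm by 85 mm) begins 54 mm behind the grasp point. The pads swing forward as they close: fully open they stand 13 mm farther back than shut.
Start: joints at [1.055, 0.351, 1.652, -0, 1.139, -0.085], TCP at [0.23, 0.5, 0.405] pointing down, gripper open.
Joint ranges: [-2.75, 2.75], [-0.79, 2.1], [0.01, 2.65], [-1.57, 4.71], [0.07, 3.14], [-2.87, 2.87]. Speed limits (rad/s): [2.22, 2.22, 2.79, 3.14, 3.14, 3.14].

## Interface

Orientations are given as a rotation vector (axis times angle).
In Python, from plant import status, optics, close_job gives the robot as it stands. The module is installed in compiled form; this text tells all that it offers.
- The arm moves only by the tool send_rows, never from a script. Its argument "steps" is a list of rows, each an object with "linear": the shift along the world's x, y, z as a fraction of full scale, a list of three; "delta_rot": the turn, a rotation vector about the world's x, y, z as a fraction of full scale, a list of three; "claw": the finger opening in mm, from 0 to 85.4. A call has 1 to 10 rows; each row is the pose to reach, as a shift and turn from the pose commanded when the call began; what a row does not reach only later rows make up. Full scale, the value 1, is 0.4 m for a shift and pi/2 rad for a turn. A row lasts 1/10 s, in which the tool goes at most 50 mm and 8.59 degrees, less where a joint would pass 70% of its speed; a pose out of reach is approached as far as the arm can. A call with a number of a shift or a turn outside -1 to 1 is refused whole. A call with a gripper value outside its range is refused whole. The fingers move at their own pace and stop on an object; "newtons" is the grip in N (left out, the last holds). Time passes only in rows, so rows that repeat a pose let the fingers close. It gives the time, the measured TCP pose, the force, the opening and the grip force at its end, in the units of the state.
- status.sense(): the state, without advancing time (a new reading comes with each control period).
- optics.read_camera(name): name is "scene" or "top" or "wrist"; returns the picture (480x640x3 uint8, red, green, blue); there is no depth.
- optics.camera_params(name): a dict with "fx", "fy", "cx", "cy" (pixels), "xyz" and "attitude" of the camera in the world; the wrist camera has in their place "hand_eye" (4x4, takes a point from camera to tool coordinates, whose origin is the TCP and whose axes are the flange's). Camera axes: x right, y down, z forward; pixel columns grow to the right and rows downward; lengths in m; the calibration is good to about 2 mm. A picture is of the moment at which its call begins: read the wrist's pose just before it. camera_params takes no time and is no camera call.
- close_job(): hands the job in; it is judged then, once.
The state is a dict: "t": time; "qpos": joint angles; "qd": joint speeds; "effort": joint torques, N m; "position": TCP position; "orientation": TCP orientation; "force": force on the tool from outside, world axes, zero at the start; "torque": the same for the moment, N m; "opening": finger opening in m; "finger_force": force on a finger pad.
Only numpy, scipy, OpenCV 4.12 (cv2) and the standard library are available. Lean on these libraries where they do the work, as an engineer would, in place of code of your own. Each camera call takes 0.05 s, during which the arm holds its last target. There are 200 camera calls.

## Task

Draw the die slide straight and level out of the die cutter's channel by its red tab and set it down gently, flat in the blue tray. Then swing the cutter's cover fully shut, push the black wing stud all the way in and turn it a quarter turn clockwise so that it locks the cover. Leave the other things on the table where they are.

Things in the scene. Friction and masses are not known exactly. Their poses are not given: they have to be found in the camera images.
- cutter: mint and cream tabletop die cutter, fixed. Origin on the table; the base spans x -100 to +140 and y -120 to +120 mm. x points to its rear (roughly away from the robot), y to its left, z up. At the rear (x over +78) stands a roller housing 115 mm high, crank on its left. In front of that is a bay with the slide's channel on the right and the locking deck on the left; a hinged cover stands open over it.
- channel_mouth (a point): middle of the floor of the slide channel at its open right (-y) end, cutter's frame (-30, -115, 60) mm, cutter's axes. The channel runs along the cutter's y, closed at the other end (139 mm in), so the slide leaves only towards -y. Side clearance 1.5 mm each; two lips, underside 10 and top 14 mm over the floor, 69 mm apart, hold the slide down with 2 mm play. Beyond the mouth nothing supports it.
- cover_hinge (a point): middle of the cover's hinge axis, cutter's frame (68, 0, 82) mm, cutter's axes; the hinge runs along y, at the rear of the bay.
- cover (a joint): cover angle, rad: 0 shut and level, 1.57 upright, at most 1.75. Pale yellow plate, 8 mm thick, 230 mm along the hinge, from 2 to 158 mm off the hinge axis (which lies at mid-thickness), 0.25 kg. A stiff hinge (0.3 N m) keeps it at any angle: 2 to 5 N at the edge moves it. Shut, its top is 86 mm above the table. The slide's tab blocks it until the slide is out. When upright, its outer face looks to the rear.
- cover_edge (a point): middle of the cover's free edge, at mid-thickness, 158 mm from the hinge axis. Axes of the cover: x from the edge towards the hinge, y along the hinge to the cutter's left, z out of the outer face (up when shut).
- stud_wing (a point): middle of the stud's black wing grip: 62 mm long (y here), 12 mm thick (x), 28 mm high (z, out of the cover). It stands on the cover's outer face, 115 mm from the hinge axis, 70 mm left (+y) of the cover's middle. Above that face the wing spans 15 to 43 mm when out (this point 29 mm), 0 to 28 mm when fully in. A red line along its top marks one end.
- stud_push (a joint): how far the stud is pushed in, m: 0 out, 0.015 fully in. Spring: 4 N at the start, 10 N fully in; it springs back out if not locked. With the cover shut, the cross pin under it passes the deck's slot only with the wing within about 0.15 rad of stud_turn 0, and can turn under the slot only when pushed in at least 0.014. Locked and let go it rises to about 0.013.
- stud_turn (a joint): stud angle, rad: 0 open (wing parallel to the hinge), 1.57 locked (wing square to the hinge; end stop). Grows clockwise seen from above with the cover shut. Turns easily (0.1 N m) and stays where it is left, even half-way. Starts at 0; turned before it is pushed in, it will not go in; half pushed, it slips back out.
- slide: die slide, loose, 0.15 to 0.31 kg: aluminium plate 80 (x) x 130 (y) x 8 mm with four flat round dies and a red tab. Origin: centre of the plate's underside. z up. At the start it lies in the cutter's channel with its axes along the cutter's, the tab nearer the open end; it is out when its origin is beyond y = -185 mm in the cutter's frame.
- slide_tab (a point): middle of the red upright tab on the slide: 40 mm wide (x), 12 mm thick (y), 34 mm high from the plate's top (8 mm above the slide's underside) to 42 mm; this point is 35 mm from the slide's origin towards its -y end, 25 mm above its underside. Pinch it across its thickness from above.
- tray: blue open tray, fixed, outside 130 (x) x 190 (y) x 20 mm, walls and floor 5 mm. Origin: centre of its underside; x and y along its sides, z up. The slide fits with its y axis along the tray's y.
- template_a: red plastic strawberry-shaped template with a green top, 70 mm, 5 mm thick, flat on the table, loose. Origin: underside.
- template_b: second strawberry template, same as template_a.
- scissors: scissors with black handles, 150 mm, lying flat, loose.
- ruler: clear ruler with a blue end, 300 x 30 x 4 mm, flat, loose, beyond the die cutter.
- button_tin: blue and white round tin, 90 mm across, 65 mm high, loose.
- spool_green: green thread spool, 48 mm across, 60 mm high, standing, loose.
- pin_dish: orange round pin holder, 64 mm across, 28 mm high, loose, between cutter and tray, at their far side.
- mug: white mug, 76 mm across, 85 mm high, loose.
Mind the look-alikes: they are no part of the job. Several things have the shape of the slide; the one meant has the colours described above.

How it is judged:
By the outcome, as a careful person would: the job done as asked, in the order asked, and still so for the second after the job is handed in, with the robot touching nothing.
It also fails if it takes over 72 s, if anything falls off the work surface, if the arm or the gripper's body presses on something with over 40 N, if the wrist force passes 120 N, or if a joint passes its speed limit or range.

## Working session

There is one attempt and no reset: what is moved stays moved. The work goes in short steps, Python scripts to look and compute and a tool call to move; the robot and the scene stay as the last step left them, time stands still between calls to the robot, and variables do not carry over. Pictures are saved under pics/ and viewed, at most 10 in all, crops included, and the job is handed in when it is done.

Besides the shell and the picture viewer there is one more tool, called after ">>>" by a JSON object that holds its "op" and its "data". send_rows: Moves the arm, as the interface text tells. Its arguments: {"type":"object","properties":{"steps":{"type":"array"},"newtons":{"type":"number"}},"required":["steps"]}

```bash
mkdir -p pics
python3 - <<'E'
from plant import status, optics
import cv2,numpy as np
np.set_printoptions(precision=4,suppress=True)
s=status.sense()
print({k:np.round(v,3) for k,v in s.items()})
for n in("scene","top","wrist"):
    p=optics.camera_params(n);print(n,p)
    if n!="wrist":
        im=optics.read_camera(n);cv2.imwrite(f"pics/{n}0.png",im[:,:,::-1])
E
```

```text
{'t': np.float64(0.0), 'qpos': array([ 1.055,  0.351,  1.652, -0.   ,  1.139, -0.085]), 'qd': array([-0.001, -0.002,  0.001, -0.002,  0.001,  0.   ]), 'effort': array([  0.001, -50.611, -29.14 ,  -0.   ,   0.005,  -0.   ]), 'position': array([0.23 , 0.5  , 0.404]), 'orientation': array([-0.671, -3.069,  0.002]), 'force': array([ 0.627, -0.7  , -0.124]), 'torque': array([-0.015, -0.023, -0.006]), 'finger_force': np.float64(0.0), 'opening': np.float64(0.085)}
scene {'fx': 460.11843924173394, 'fy': 460.11843924173394, 'cx': 320.24971209403077, 'cy': 249.81392471344125, 'xyz': array([ 0.8078, -0.405 ,  0.9588]), 'attitude': array([-2.5245, -0.6464,  0.1977])}
top {'fx': 579.7047174613926, 'fy': 579.7047174613926, 'cx': 316.2289407536596, 'cy': 239.203419524784, 'xyz': array([0.305 , 0.05  , 1.3052]), 'attitude': array([-2.1513,  2.0933, -0.1859])}
wrist {'fx': 352.57737823622074, 'fy': 352.57737823622074, 'cx': 317.3220390439957, 'cy': 243.43202318645044, 'hand_eye': array([[ 0.0007, -0.9605, -0.2781,  0.0701],
       [ 1.    ,  0.0005,  0.0009,  0.0005],
       [-0.0008, -0.2781,  0.9605,  0.0306],
       [ 0.    ,  0.    ,  0.    ,  1.    ]])}
```

View pics/top0.png

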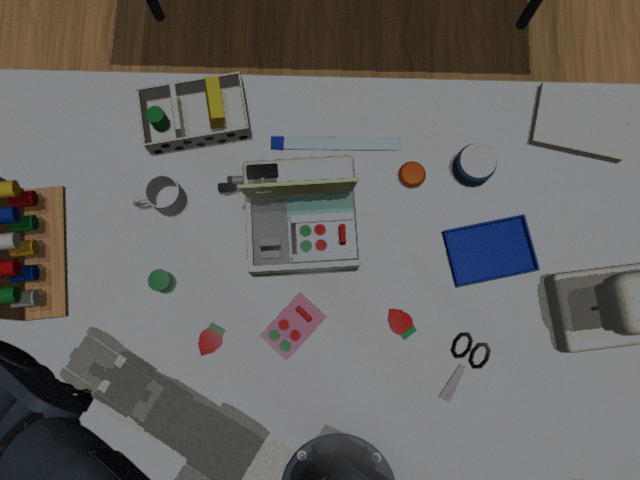

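View pics/scene0.png

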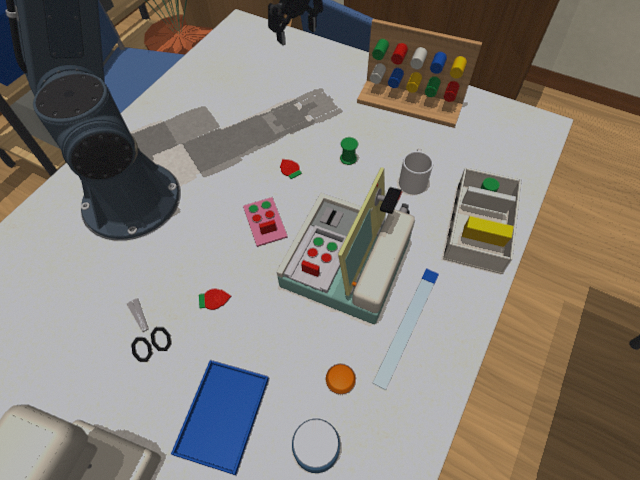

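The slide meant is at (318,238) in the top view: grey plate in the mint channel with an upright red tab at (342,234). The look-alike is the pink plate at (293,325), which lies on the table and has the wrong colour. I'll confirm this in a crop.

```bash
cat > h.py <<'E'
from plant import status, optics
import cv2,numpy as np
from scipy.spatial.transform import Rotation as R
np.set_printoptions(precision=4,suppress=True)
def cam(n):
    p=optics.camera_params(n);K=np.array([[p['fx'],0,p['cx']],[0,p['fy'],p['cy']],[0,0,1]])
    if n=='wrist':
        s=status.sense();T=np.eye(4);T[:3,:3]=R.from_rotvec(s['orientation']).as_matrix();T[:3,3]=s['position'];T=T@p['hand_eye']
        return K,T[:3,:3],T[:3,3]
    return K,R.from_rotvec(p['attitude']).as_matrix(),np.array(p['xyz'])
def ray(c,uv,z):
    K,Rm,t=c;d=Rm@np.linalg.solve(K,[*uv,1.]);return t+d*(z-t[2])/d[2]
def proj(c,P):
    K,Rm,t=c;q=K@(Rm.T@(np.array(P)-t));return q[:2]/q[2]
def tri(cs,uvs):
    A=np.zeros((3,3));b=np.zeros(3)
    for c,uv in zip(cs,uvs):
        K,Rm,t=c;d=Rm@np.linalg.solve(K,[*uv,1.]);d/=np.linalg.norm(d);M=np.eye(3)-np.outer(d,d);A+=M;b+=M@t
    return np.linalg.solve(A,b)
def blobs(im,lo,hi,roi,amin=20):
    x0,y0,x1,y1=roi;h=cv2.cvtColor(im,cv2.COLOR_RGB2HSV)
    m=cv2.inRange(h,np.array(lo),np.array(hi))
    if lo[0]==0: m|=cv2.inRange(h,np.array([172,lo[1],lo[2]]),np.array([180,hi[1],hi[2]]))
    z=np.zeros_like(m);z[y0:y1,x0:x1]=m[y0:y1,x0:x1]
    cs,_=cv2.findContours(z,cv2.RETR_EXTERNAL,cv2.CHAIN_APPROX_NONE)
    return [c for c in cs if cv2.contourArea(c)>amin]
def pic(n): return cv2.cvtColor(cv2.imread(f'pics/{n}.png'),cv2.COLOR_BGR2RGB)
E
python3 - <<'E'
from h import *
t=pic('top0');s=pic('scene0')
a=cv2.resize(t[145:285,215:370],None,fx=4,fy=4,interpolation=cv2.INTER_CUBIC)
b=cv2.resize(s[170:330,270:420],None,fx=2.4,fy=2.4)[:, :180*2]
cv2.imwrite('pics/crop0.png',a[:,:,::-1])
ct=cam('top');cs=cam('scene')
for nm,im,c,roi in(('top',t,ct,(290,215,355,255)),('scene',s,cs,(290,230,345,280))):
    for k in blobs(im,(0,120,60),(8,255,255),roi,15):
        r=cv2.minAreaRect(k);print(nm,r,ray(c,r[0],.102)[:2],[ray(c,p,.102)[:2] for p in cv2.boxPoints(r)])
for nm,im,c,roi in(('top',t,ct,(430,200,550,300)),('scene',s,cs,(160,350,280,480))):
    k=max(blobs(im,(100,120,60),(130,255,255),roi),key=cv2.contourArea)
    r=cv2.minAreaRect(k);P=np.array([ray(c,p,.02)[:2] for p in cv2.boxPoints(r)]);print(nm,'tray',P,P.mean(0))
    e=[P[1]-P[0],P[2]-P[1]];print([(np.linalg.norm(x),np.degrees(np.arctan2(x[1],x[0]))) for x in e])
E
```

```text
top ((320.5, 244.5), (9.0, 9.0), 90.0) [0.5155 0.053 ] [array([0.5249, 0.0627]), array([0.5254, 0.0437]), array([0.5062, 0.0432]), array([0.5057, 0.0622])]
top ((319.5, 229.5), (9.0, 9.0), 90.0) [0.5477 0.0559] [array([0.5572, 0.0657]), array([0.5577, 0.0466]), array([0.5383, 0.0462]), array([0.5378, 0.0652])]
top ((341.7208251953125, 233.0913543701172), (18.096750259399414, 5.557270050048828), 85.91438293457031) [0.5412 0.0088] [array([0.5601, 0.0164]), array([0.5613, 0.0046]), array([0.5225, 0.0012]), array([0.5213, 0.0128])]
scene ((309.7938232421875, 268.0361022949219), (19.600257873535156, 10.123208045959473), 21.037511825561523) [ 0.5482 -0.0016] [array([ 0.5292, -0.0154]), array([0.5243, 0.0085]), array([0.5673, 0.0121]), array([ 0.5716, -0.0116])]
scene ((326.0000305175781, 257.0000305175781), (8.485280990600586, 8.485280990600586), 45.0) [0.5655 0.0388] [array([0.5541, 0.0327]), array([0.5583, 0.0522]), array([0.5769, 0.045 ]), array([0.5727, 0.0257])]
scene ((312.0, 252.0), (8.485280990600586, 8.485280990600586), 45.0) [0.5327 0.0354] [array([0.5212, 0.0292]), array([0.5252, 0.0488]), array([0.5442, 0.0416]), array([0.5402, 0.0222])]
top tray [[ 0.5693 -0.2223]
 [ 0.6147 -0.4134]
 [ 0.4869 -0.4344]
 [ 0.4429 -0.2465]] [ 0.5284 -0.3292]
[(np.float64(0.1964621727403468), np.float64(-76.63425717576008)), (np.float64(0.1295802136872188), np.float64(-170.6900143730658))]
scene tray [[ 0.4909 -0.4378]
 [ 0.4322 -0.2509]
 [ 0.5751 -0.2254]
 [ 0.618  -0.4103]] [ 0.529  -0.3311]
[(np.float64(0.19583527894484618), np.float64(107.43103502369821)), (np.float64(0.14509637909132747), np.float64(10.136997541360083))]
```

View pics/crop0.png

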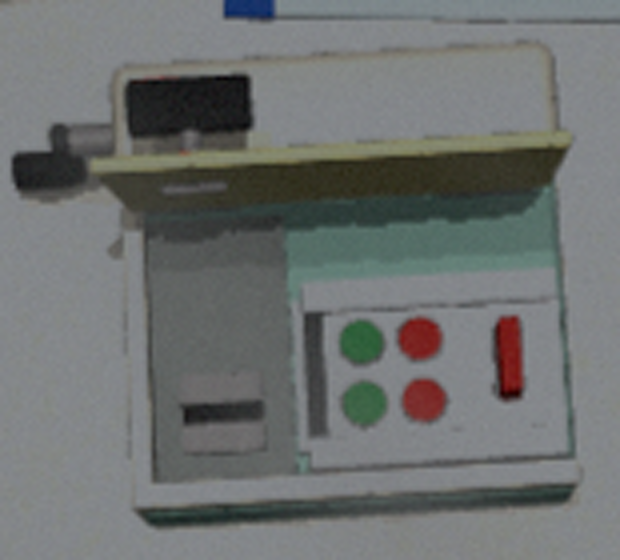

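Crop confirms: silver plate in the channel, with red tab upright at crop (508,357), i.e. (342,234). I'll use that one and move above it for a close measurement.

>>> {"op": "send_rows", "data": {"steps": [{"linear": [0.575, -0.85, 0], "delta_rot": [0, 0, 0.333], "claw": 60}, {"linear": [0.575, -0.85, 0], "delta_rot": [0, 0, 0.333], "claw": 60}, {"linear": [0.575, -0.85, 0], "delta_rot": [0, 0, 0.333], "claw": 60}, {"linear": [0.575, -0.85, 0], "delta_rot": [0, 0, 0.333], "claw": 60}, {"linear": [0.575, -0.85, 0], "delta_rot": [0, 0, 0.333], "claw": 60}, {"linear": [0.575, -0.85, 0], "delta_rot": [0, 0, 0.333], "claw": 60}, {"linear": [0.575, -0.85, 0], "delta_rot": [0, 0, 0.333], "claw": 60}, {"linear": [0.575, -0.85, 0], "delta_rot": [0, 0, 0.333], "claw": 60}, {"linear": [0.575, -0.85, 0], "delta_rot": [0, 0, 0.333], "claw": 60}, {"linear": [0.575, -0.85, 0], "delta_rot": [0, 0, 0.333], "claw": 60}]}}

```text
t: 1.1
position: [0.4609, 0.1575, 0.4044]
orientation: [0.139, -3.138, 0.001]
force: [0.2, 0.5, 0.5]
opening: 0.0599
finger_force: 0.0
```

>>> {"op": "send_rows", "data": {"steps": [{"linear": [0.19, -0.375, -0.05], "delta_rot": [0, 0, 0], "claw": 60}, {"linear": [0.19, -0.375, -0.05], "delta_rot": [0, 0, 0], "claw": 60}, {"linear": [0.19, -0.375, -0.05], "delta_rot": [0, 0, 0], "claw": 60}, {"linear": [0.19, -0.375, -0.05], "delta_rot": [0, 0, 0], "claw": 60}, {"linear": [0.19, -0.375, -0.05], "delta_rot": [0, 0, 0], "claw": 60}, {"linear": [0.19, -0.375, -0.05], "delta_rot": [0, 0, 0], "claw": 60}]}}

```text
t: 1.7
position: [0.5353, 0.0105, 0.3844]
orientation: [0.145, -3.137, -0.001]
force: [0.1, 1.3, 1.3]
opening: 0.06
finger_force: 0.0
```

Run:
```python
from h import *
c=cam('wrist');s=status.sense();print(s['t'],s['position'],s['orientation'],s['opening'])
im=optics.read_camera('wrist');cv2.imwrite('pics/w1.png',im[:,:,::-1])
import pickle;pickle.dump(c,open('w1.pkl','wb'))
for k in blobs(im,(0,120,60),(8,255,255),(0,0,640,480),60):
    r=cv2.minAreaRect(k);print(r,ray(c,r[0],.102)[:2],ray(c,r[0],.071)[:2])
```

```text
1.7 [0.5353 0.0105 0.3844] [ 0.1447 -3.1374 -0.0006] 0.06000410016795164
((365.0, 259.0), (24.0, 26.0), 90.0) [0.5469 0.0482] [0.5569 0.0536]
((309.0, 245.0), (56.0, 14.0), 90.0) [0.5399 0.0052] [0.549  0.0053]
((366.8000183105469, 219.6000213623047), (25.93838882446289, 26.832815170288086), 63.43495178222656) [0.5167 0.0455] [0.523  0.0506]
((426.1741638183594, 36.679630279541016), (52.47199249267578, 28.28092384338379), 45.881404876708984) [0.3954 0.0675] [0.3867 0.0753]
((473.5, 18.0), (25.0, 30.0), 0.0) [0.3823 0.0952] [0.3721 0.1064]
((172.5, 23.0), (46.0, 63.0), 90.0) [ 0.4027 -0.0929] [ 0.3949 -0.1049]
```

View pics/w1.png

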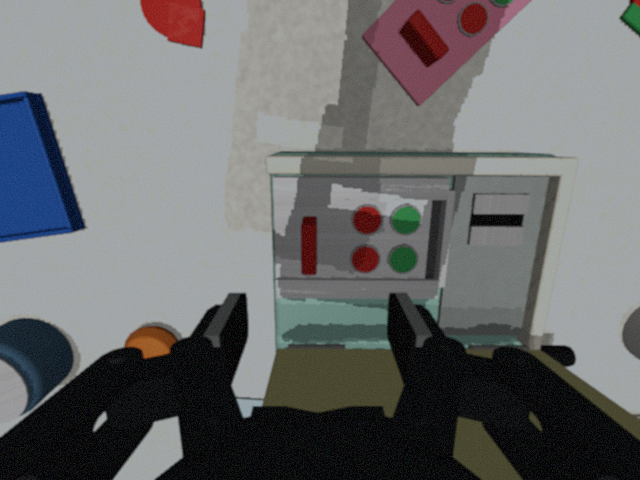

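The wrist picture shows the tab at (309,245), dies at (366,240), deck slot at (498,220), and the cover as a dark band at the bottom. Now fine yaw from the long straight edges.

Run:
```python
from h import *
import pickle;c=pickle.load(open('w1.pkl','rb'));g=cv2.cvtColor(pic('w1'),cv2.COLOR_RGB2GRAY)
L=cv2.createLineSegmentDetector().detect(g)[0][:,0]
for l in L:
    n=np.hypot(l[2]-l[0],l[3]-l[1])
    if n>45 and 265<min(l[0],l[2]) and max(l[0],l[2])<590 and 140<l[1]<350:
        a,b=ray(c,l[:2],.075),ray(c,l[2:],.075);d=b-a;print(l,(a+b)[:2]/2,np.degrees(np.arctan2(d[1],d[0]))%90)
# tab triangulation: proj-guided two-view of tab top
print(tri([cam('top'),c],[(341.7,233.1),(309,247)]))
```

```text
[471.8773 213.937  523.1305 213.79  ] [0.5078 0.154 ] 5.479703876580288
[521.9001 225.9858 470.6278 225.3837] [0.5175 0.1553] 4.622332789680669
[316.8429 149.4567 551.8998 152.378 ] [0.4642 0.0945] 4.6313768047530175
[270.5771 151.2414 315.6116 150.0971] [ 0.474  -0.0133] 6.726944007959247
[474.3836 173.7202 560.6022 174.857 ] [0.4756 0.1622] 4.574622363893127
[574.3889 157.3992 305.6346 155.5102] [0.4678 0.0996] 4.927860992150187
[560.1204 175.286  529.6188 333.1721] [0.5422 0.2016] 5.0432465463717016
[424.549  276.8916 430.0052 219.5539] [0.5421 0.103 ] 5.062091595240531
[316.2746 218.116  316.0056 273.1208] [0.5483 0.0113] 4.998287408876443
[300.7582 273.1299 300.9552 218.1262] [ 0.5495 -0.0013] 4.381051329746839
[272.3522 179.3551 274.6979 235.6115] [ 0.5198 -0.0256] 5.707781516098562
[303.1194 173.0867 470.6273 173.8684] [0.4844 0.0607] 5.053909935797876
[385.6268 339.671  333.1287 339.9877] [0.6317 0.0578] 5.687481915530796
[446.0553 200.5368 440.6497 250.7622] [0.5219 0.1125] 4.993946552411039
[471.8745 191.6897 526.8741 191.5411] [0.4901 0.1513] 5.469596856048469
[521.2505 325.7399 548.5752 176.9577] [0.5399 0.1926] 5.090383809802006
[329.3607 323.5285 384.389  324.0035] [0.616  0.0536] 4.7480518498419855
[448.1248 178.1493 379.3691 177.5253] [0.4858 0.0821] 4.803405886012257
[528.1261 194.8532 478.1244 194.7825] [0.4923 0.1548] 5.2336301476430265
[415.6263 280.3263 280.6234 279.7323] [0.5756 0.0411] 5.034212548665792
[355.6251 276.8691 421.8809 277.4312] [0.5698 0.075 ] 4.785083765234631
[440.7746 203.0084 435.7146 250.7669] [0.5232 0.1086] 4.8631378308060995
[375.6257 177.5362 303.1258 177.4488] [0.4909 0.0242] 5.24839860619619
[0.5437 0.0069 0.0925]
```

>>> {"op": "send_rows", "data": {"steps": [{"linear": [0.0125, -0.011, 0], "delta_rot": [0, 0, -0.003], "claw": 32}, {"linear": [0.0125, -0.011, -0.1], "delta_rot": [0, 0, -0.003], "claw": 32}, {"linear": [0.0125, -0.011, -0.2], "delta_rot": [0, 0, -0.003], "claw": 32}, {"linear": [0.0125, -0.011, -0.23], "delta_rot": [0, 0, -0.003], "claw": 32}, {"linear": [0.0125, -0.011, -0.23], "delta_rot": [0, 0, -0.003], "claw": 32}]}}

```text
t: 2.25
position: [0.5405, 0.0059, 0.2918]
orientation: [0.139, -3.136, -0.001]
force: [-0.1, -0.1, 0.8]
opening: 0.0323
finger_force: 0.0
```

Run:
```python
from h import *
c=cam('wrist');s=status.sense();print(s['position'],s['orientation'],s['opening'])
im=optics.read_camera('wrist');cv2.imwrite('pics/w2.png',im[:,:,::-1])
for k in blobs(im,(0,120,60),(8,255,255),(150,150,550,479),60):
    r=cv2.boundingRect(k);q=(r[0]+r[2]/2,r[1]+r[3]/2);print(r,ray(c,q,.102)[:2],ray(c,(r[0]+r[2]/2,r[1]),.07)[:2],ray(c,(q[0],r[1]+r[3]),.102)[:2])
```

```text
[0.5405 0.0059 0.2918] [ 0.1385 -3.1358 -0.0005] 0.03234275421629397
(377, 284, 37, 36) [0.5429 0.0453] [0.546  0.0527] [0.5526 0.0468]
(303, 242, 24, 90) [0.5384 0.005 ] [0.5247 0.0036] [0.5629 0.0072]
(378, 228, 41, 38) [0.5147 0.0425] [0.5125 0.0493] [0.5241 0.0439]
```

View pics/w2.png

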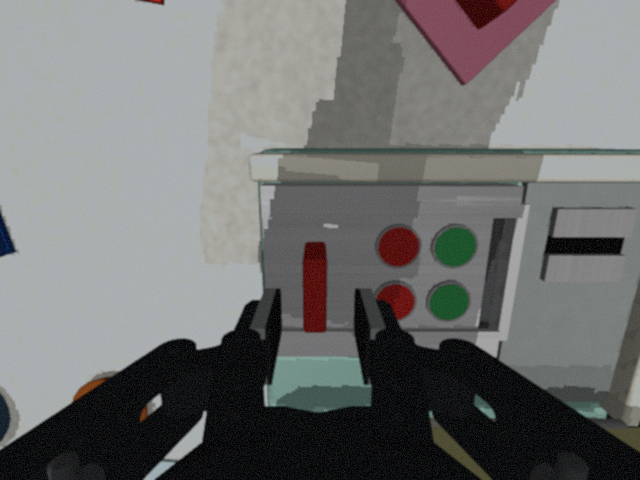

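The tab at (315,287) sits midway between the fingers. Descending and gripping.

>>> {"op": "send_rows", "data": {"steps": [{"linear": [0.005, 0, -0.06], "delta_rot": [0, 0, 0], "claw": 32}, {"linear": [0.005, 0, -0.109], "delta_rot": [0, 0, 0], "claw": 32}, {"linear": [0.005, 0, -0.109], "delta_rot": [0, 0, 0], "claw": 32}, {"linear": [0.005, 0, -0.109], "delta_rot": [0, 0, 0], "claw": 5}, {"linear": [0.005, 0, -0.109], "delta_rot": [0, 0, 0], "claw": 5}, {"linear": [0.005, 0, -0.109], "delta_rot": [0, 0, 0], "claw": 5}, {"linear": [0.005, 0, -0.109], "delta_rot": [0, 0, 0], "claw": 5}, {"linear": [0.005, 0, -0.109], "delta_rot": [0, 0, 0], "claw": 5}], "newtons": 40}}

```text
t: 3.1
position: [0.5433, 0.0054, 0.2512]
orientation: [-0.137, 3.135, -0.0]
force: [-1.1, 0.5, 6.9]
opening: 0.011
finger_force: 40.2
```

>>> {"op": "send_rows", "data": {"steps": [{"linear": [0, 0, 0.007], "delta_rot": [0, 0, 0], "claw": 5}, {"linear": [0, 0, 0.007], "delta_rot": [0, 0, 0], "claw": 5}, {"linear": [0, 0, 0.007], "delta_rot": [0, 0, 0], "claw": 5}], "newtons": 60}}

```text
t: 3.4
position: [0.5427, 0.0053, 0.2522]
orientation: [-0.138, 3.138, -0.0]
force: [0.3, 0.6, -1.2]
opening: 0.0109
finger_force: 62.5
```

>>> {"op": "send_rows", "data": {"steps": [{"linear": [0.0017, -0.02, 0], "delta_rot": [0, 0, 0], "claw": 5}, {"linear": [0.0035, -0.04, 0], "delta_rot": [0, 0, 0], "claw": 5}, {"linear": [0.0052, -0.06, 0], "delta_rot": [0, 0, 0], "claw": 5}, {"linear": [0.007, -0.08, 0], "delta_rot": [0, 0, 0], "claw": 5}, {"linear": [0.0087, -0.1, 0], "delta_rot": [0, 0, 0], "claw": 5}, {"linear": [0.0087, -0.1, 0], "delta_rot": [0, 0, 0], "claw": 5}]}}

```text
t: 4.0
position: [0.5462, -0.0357, 0.2519]
orientation: [-0.136, 3.139, -0.0]
force: [-0.8, 0.8, -1.3]
opening: 0.0107
finger_force: 62.5
```

>>> {"op": "send_rows", "data": {"steps": [{"linear": [0.0027, -0.031, 0], "delta_rot": [0, 0, 0], "claw": 5}, {"linear": [0.0054, -0.062, 0], "delta_rot": [0, 0, 0], "claw": 5}, {"linear": [0.0082, -0.093, 0], "delta_rot": [0, 0, 0], "claw": 5}, {"linear": [0.0109, -0.125, 0], "delta_rot": [0, 0, 0], "claw": 5}, {"linear": [0.0136, -0.156, 0], "delta_rot": [0, 0, 0], "claw": 5}, {"linear": [0.0163, -0.187, 0], "delta_rot": [0, 0, 0], "claw": 5}, {"linear": [0.019, -0.218, 0], "delta_rot": [0, 0, 0], "claw": 5}, {"linear": [0.0218, -0.249, 0], "delta_rot": [0, 0, 0], "claw": 5}, {"linear": [0.0245, -0.28, 0], "delta_rot": [0, 0, 0], "claw": 5}, {"linear": [0.0272, -0.311, 0], "delta_rot": [0, 0, 0], "claw": 5}]}}

```text
t: 5.0
position: [0.5571, -0.1601, 0.2519]
orientation: [-0.138, 3.139, -0.0]
force: [-0.4, 1.2, -2.4]
opening: 0.011
finger_force: 62.5
```

Run:
```python
from h import *
s=status.sense();print(s['position'],s['orientation'],s['opening'],s['force'],s['torque'])
a=optics.read_camera('top');b=optics.read_camera('scene');cv2.imwrite('pics/t3.png',a[:,:,::-1]);cv2.imwrite('pics/s3.png',b[:,:,::-1])
v=np.hstack([cv2.resize(a[150:350,240:440],(400,400)),cv2.resize(b[220:420,180:380],(400,400))]);cv2.imwrite('pics/v3.png',v[:,:,::-1])
# tray with tighter fit: dark-vs-bright interior
m=[]
for im,n,roi in((a,'top',(430,200,550,300)),(b,'scene',(160,350,280,480))):
    k=max(blobs(im,(100,120,40),(130,255,255),roi),key=cv2.contourArea);q=cv2.approxPolyDP(k,6,True)[:,0]
    print(n,[(p,ray(cam(n),p,.02)[:2],ray(cam(n),p,0)[:2]) for p in q])
```

```text
[ 0.5571 -0.1601  0.2519] [-0.1375  3.1385 -0.    ] 0.01095199104436315 [-0.3582  1.2099 -2.3517] [-0.0654  0.0077 -0.0328]
top [(array([523, 215], dtype=int32), array([ 0.6101, -0.4041]), array([ 0.6149, -0.4111])), (array([486, 222], dtype=int32), array([ 0.5916, -0.3199]), array([ 0.5961, -0.3257])), (array([473, 262], dtype=int32), array([ 0.4994, -0.2886]), array([ 0.5024, -0.2939])), (array([476, 282], dtype=int32), array([ 0.4547, -0.2943]), array([ 0.457 , -0.2997])), (array([538, 269], dtype=int32), array([ 0.4875, -0.4329]), array([ 0.4904, -0.4404]))]
scene [(array([210, 361], dtype=int32), array([ 0.4499, -0.2561]), array([ 0.4423, -0.2529])), (array([171, 453], dtype=int32), array([ 0.4904, -0.4363]), array([ 0.4837, -0.437 ])), (array([235, 474], dtype=int32), array([ 0.6169, -0.4075]), array([ 0.6129, -0.4076])), (array([267, 377], dtype=int32), array([ 0.5725, -0.2271]), array([ 0.5675, -0.2233]))]
```

View pics/v3.png

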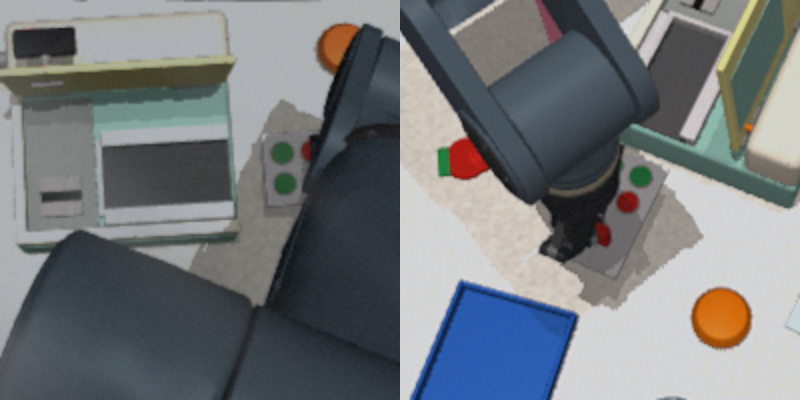

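The slide is out, level, and clear of the cutter (left crop: plate at (285,170), empty channel; right crop: held over the table). Carrying it to the tray.

>>> {"op": "send_rows", "data": {"steps": [{"linear": [-0.006, -0.063, 0], "delta_rot": [0, 0, 0.011], "claw": 5}, {"linear": [-0.012, -0.126, 0], "delta_rot": [0, 0, 0.022], "claw": 5}, {"linear": [-0.018, -0.19, 0], "delta_rot": [0, 0, 0.034], "claw": 5}, {"linear": [-0.025, -0.253, 0], "delta_rot": [0, 0, 0.045], "claw": 5}, {"linear": [-0.031, -0.316, 0], "delta_rot": [0, 0, 0.057], "claw": 5}, {"linear": [-0.037, -0.38, 0], "delta_rot": [0, 0, 0.068], "claw": 5}, {"linear": [-0.043, -0.443, 0], "delta_rot": [0, 0, 0.08], "claw": 5}, {"linear": [-0.05, -0.506, 0], "delta_rot": [0, 0, 0.091], "claw": 5}, {"linear": [-0.05, -0.506, -0.03], "delta_rot": [0, 0, 0.091], "claw": 5}, {"linear": [-0.05, -0.506, -0.06], "delta_rot": [0, 0, 0.091], "claw": 5}]}}

```text
t: 6.1
position: [0.5369, -0.3613, 0.2271]
orientation: [-0.36, 3.121, 0.0]
force: [0.3, 0.6, -2.9]
opening: 0.0106
finger_force: 62.5
```

Run:
```python
from h import *
c=cam('wrist');s=status.sense();print(s['position'],s['orientation'],s['force'])
a=optics.read_camera('wrist');b=optics.read_camera('scene')
v=np.hstack([cv2.resize(a,(533,400)),cv2.resize(b[300:480,150:270],(267,400))]);cv2.imwrite('pics/v4.png',v[:,:,::-1])
```

```text
[ 0.5369 -0.3613  0.2271] [-0.3599  3.1209  0.0004] [ 0.3325  0.574  -2.865 ]
```

View pics/v4.png

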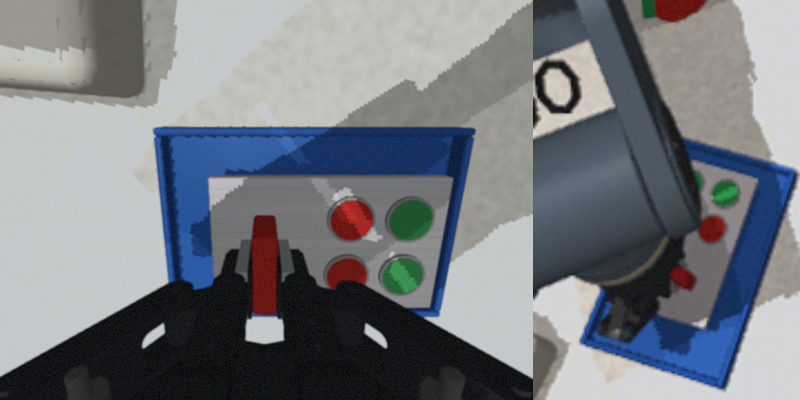

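Run:
```python
from h import *
c=cam('wrist')
a=np.radians(13.2);ex=np.array([np.cos(a),np.sin(a)]);ey=np.array([-ex[1],ex[0]])
for n,q,z in(('plateFL+y',(452,177),.044),('plateF-y',(208,177),.044),('plateR+y',(434,308),.044),('trayF-y',(155,130),.02),('trayF+y',(474,130),.02),('trayR+y',(438,316),.02),('trayR-y',(170,285),.02)):
    p=ray(c,np.array(q)*1.2,z)[:2];d=p-[.529,-.329];print(n,d@ex,d@ey)
```

```text
plateFL+y -0.04040709005920367 0.06684812879861131
plateF-y -0.040335297851009345 -0.06064972222545829
plateR+y 0.03902277946722428 0.07019222918342796
trayF-y -0.06321934918787735 -0.09441809361519742
trayF+y -0.06342583087545473 0.09039260062913126
trayR+y 0.06278010965801532 0.09024025289609919
trayR-y 0.03811185196185075 -0.09461029742110191
```

>>> {"op": "send_rows", "data": {"steps": [{"linear": [0.003, -0.012, -0.015], "delta_rot": [0, 0, 0], "claw": 5}, {"linear": [0.003, -0.012, -0.03], "delta_rot": [0, 0, 0], "claw": 5}, {"linear": [0.003, -0.012, -0.045], "delta_rot": [0, 0, 0], "claw": 5}, {"linear": [0.003, -0.012, -0.057], "delta_rot": [0, 0, 0], "claw": 5}, {"linear": [0.003, -0.012, -0.065], "delta_rot": [0, 0, 0], "claw": 5}, {"linear": [0.003, -0.012, -0.07], "delta_rot": [0, 0, 0], "claw": 5}, {"linear": [0.003, -0.012, -0.07], "delta_rot": [0, 0, 0], "claw": 5}]}}

```text
t: 6.9
position: [0.5382, -0.3662, 0.1997]
orientation: [0.361, -3.121, -0.0]
force: [-0.3, 0.0, -2.1]
opening: 0.0106
finger_force: 62.5
```

>>> {"op": "send_rows", "data": {"steps": [{"linear": [0, 0, -0.003], "delta_rot": [0, 0, 0], "claw": 5}, {"linear": [0, 0, -0.006], "delta_rot": [0, 0, 0], "claw": 5}, {"linear": [0, 0, -0.008], "delta_rot": [0, 0, 0], "claw": 5}, {"linear": [0, 0, -0.008], "delta_rot": [0, 0, 0], "claw": 5}]}}

```text
t: 7.3
position: [0.5382, -0.3662, 0.1966]
orientation: [0.361, -3.121, -0.0]
force: [-0.2, 0.1, -1.5]
opening: 0.0106
finger_force: 62.5
```

>>> {"op": "send_rows", "data": {"steps": [{"linear": [0, 0, -0.002], "delta_rot": [0, 0, 0], "claw": 5}, {"linear": [0, 0, -0.004], "delta_rot": [0, 0, 0], "claw": 5}, {"linear": [0, 0, -0.004], "delta_rot": [0, 0, 0], "claw": 5}]}}

```text
t: 7.6
position: [0.5382, -0.3663, 0.1962]
orientation: [-0.361, 3.121, -0.0]
force: [-4.4, 3.4, 9.1]
opening: 0.0108
finger_force: 64.2
```

>>> {"op": "send_rows", "data": {"steps": [{"linear": [0, 0, 0.002], "delta_rot": [0, 0, 0], "claw": 5}, {"linear": [0, 0, 0.002], "delta_rot": [0, 0, 0], "claw": 30}, {"linear": [0, 0, 0.002], "delta_rot": [0, 0, 0], "claw": 30}, {"linear": [0, 0, 0.002], "delta_rot": [0, 0, 0], "claw": 30}, {"linear": [0, 0, 0.03], "delta_rot": [0, 0, 0], "claw": 30}, {"linear": [0, 0, 0.08], "delta_rot": [0, 0, 0], "claw": 30}, {"linear": [0, 0, 0.18], "delta_rot": [0, 0, 0], "claw": 30}, {"linear": [0, 0, 0.28], "delta_rot": [0, 0, 0], "claw": 30}, {"linear": [0, 0, 0.4], "delta_rot": [0, 0, 0], "claw": 0}, {"linear": [0, 0, 0.5], "delta_rot": [0, 0, 0], "claw": 0}]}}

```text
t: 8.6
position: [0.538, -0.3661, 0.3987]
orientation: [-0.361, 3.119, -0.002]
force: [0.7, -0.4, -0.7]
opening: 0.0018
finger_force: 0.0
```

Run:
```python
from h import *
import pickle;c=pickle.load(open('w1.pkl','rb'));a=np.radians(5.0);E=np.array([[np.cos(a),np.sin(a)],[-np.sin(a),np.cos(a)]])
for z in(.075,.08,.085,.09):
    A=[E@ray(c,q,z)[:2] for q in((267,156),(577,157))];print('rim',z,A,A[1][1]-A[0][1],(A[0][1]+A[1][1])/2)
for z in(.06,.07): print('slot',z,E@ray(c,(497,219.7),z)[:2])
t=cam('top')
for z in(.21,.225,.24):
    A=[E@ray(t,q,z)[:2] for q in((358.5,178.7),(236.5,185.5))];print('cov',z,A,A[1][1]-A[0][1],(A[0][1]+A[1][1])/2)
g=cv2.cvtColor(pic('t3'),cv2.COLOR_RGB2GRAY)
b=pic('top0')[145:225,225:370];print()
a=optics.read_camera('top');s=optics.read_camera('scene')
cv2.imwrite('pics/t5.png',a[:,:,::-1]);cv2.imwrite('pics/s5.png',s[:,:,::-1])
v=np.hstack([cv2.resize(s[160:330,270:430],(400,425)),cv2.resize(s[350:480,160:280],(392,425))]);cv2.imwrite('pics/v5.png',v[:,:,::-1])
```

```text
rim 0.075 [array([ 0.4751, -0.0747]), array([0.4745, 0.1638])] 0.2384194279422971 0.044550628230491385
rim 0.08 [array([ 0.4749, -0.074 ]), array([0.4744, 0.1602])] 0.23414494497506133 0.04310202250601658
rim 0.085 [array([ 0.4747, -0.0733]), array([0.4742, 0.1566])] 0.2298704620078256 0.04165341678154176
rim 0.09 [array([ 0.4745, -0.0726]), array([0.474, 0.153])] 0.22559597904058995 0.04020481105706698
slot 0.06 [0.5273 0.1173]
slot 0.07 [0.5252 0.1121]
cov 0.21 [array([ 0.6254, -0.073 ]), array([0.6262, 0.1661])] 0.23909829970917745 0.04652729809870506
cov 0.225 [array([ 0.6211, -0.0717]), array([0.6218, 0.1641])] 0.235823609217362 0.04620755879684064
cov 0.24 [array([ 0.6167, -0.0704]), array([0.6175, 0.1622])] 0.23254891872554656 0.045887819494976216
```

View pics/v5.png

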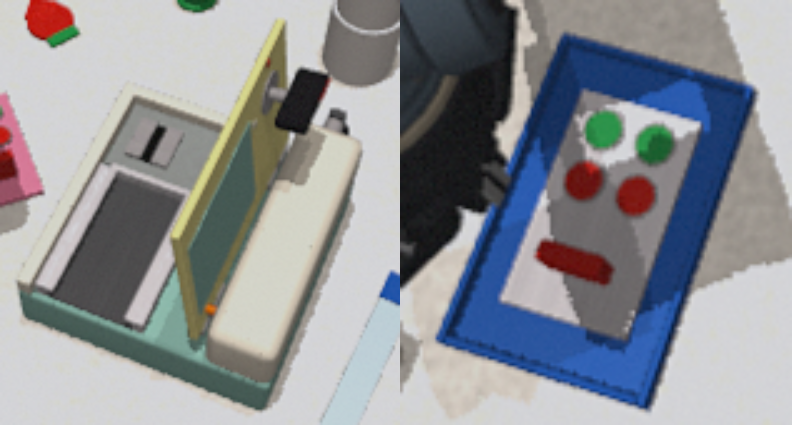

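Slide lies flat in the tray (right crop) and the wing is behind the cover on its left at crop (303,98). Moving behind the cover, right of the wing.

>>> {"op": "send_rows", "data": {"steps": [{"linear": [0.05, 0.1, 0.11], "delta_rot": [0, 0, -0.05], "claw": 0}, {"linear": [0.3675, 0.75, 0.11], "delta_rot": [0, 0, -0.091], "claw": 0}, {"linear": [0.3675, 0.75, 0.11], "delta_rot": [0, 0, -0.091], "claw": 0}, {"linear": [0.3675, 0.75, 0.11], "delta_rot": [0, 0, -0.091], "claw": 0}, {"linear": [0.3675, 0.75, 0.11], "delta_rot": [0, 0, -0.091], "claw": 0}, {"linear": [0.3675, 0.75, 0.11], "delta_rot": [0, 0, -0.091], "claw": 0}, {"linear": [0.3675, 0.75, 0.11], "delta_rot": [0, 0, -0.091], "claw": 0}, {"linear": [0.3675, 0.75, 0.11], "delta_rot": [0, 0, -0.091], "claw": 0}, {"linear": [0.3675, 0.75, 0.11], "delta_rot": [0, 0, -0.091], "claw": 0}, {"linear": [0.3675, 0.75, 0.11], "delta_rot": [0, 0, -0.091], "claw": 0}]}}

```text
t: 9.7
position: [0.6849, -0.0671, 0.439]
orientation: [0.136, -3.138, 0.0]
force: [-0.3, 0.0, 0.4]
opening: 0.0001
finger_force: 0.0
```

>>> {"op": "send_rows", "data": {"steps": [{"linear": [0, 0.379, 0], "delta_rot": [0, 0, 0], "claw": 0}, {"linear": [0, 0.379, 0], "delta_rot": [0, 0, 0], "claw": 0}, {"linear": [0, 0.379, 0], "delta_rot": [0, 0, 0], "claw": 0}, {"linear": [0, 0.379, 0], "delta_rot": [0, 0, 0], "claw": 0}, {"linear": [0, 0.379, 0], "delta_rot": [0, 0, 0], "claw": 0}]}}

```text
t: 10.2
position: [0.685, 0.0851, 0.4392]
orientation: [0.138, -3.139, 0.0]
force: [-0.5, 0.5, 0.8]
opening: -0.0
finger_force: 0.0
```

Run:
```python
from h import *
c=cam('wrist');s=status.sense();print(s['t'],s['position'],s['orientation'])
im=optics.read_camera('wrist');b=optics.read_camera('scene')
v=np.hstack([cv2.resize(im,(480,360)),cv2.resize(b[100:340,240:450],(315,360))]);cv2.imwrite('pics/v6.png',v[:,:,::-1])
```

```text
10.2 [0.685  0.0851 0.4392] [ 0.138  -3.1385  0.0005]
```

View pics/v6.png

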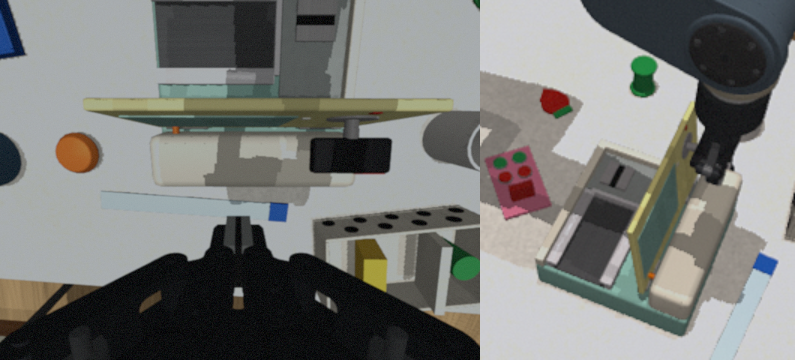

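Fingertips (237,215) are behind the cover edge (row 103) and clear of the wing (310–392). Lowering, then pushing along the arc.

>>> {"op": "send_rows", "data": {"steps": [{"linear": [0, 0, -0.08], "delta_rot": [0, 0, 0], "claw": 0}, {"linear": [0, 0, -0.16], "delta_rot": [0, 0, 0], "claw": 0}, {"linear": [0, 0, -0.16], "delta_rot": [0, 0, 0], "claw": 0}]}}

```text
t: 10.6
position: [0.6846, 0.0833, 0.3707]
orientation: [0.133, -3.131, 0.0]
force: [-0.3, -0.6, -0.3]
opening: 0.0003
finger_force: 0.0
```

>>> {"op": "send_rows", "data": {"steps": [{"linear": [-0.06, -0.005, 0.015], "delta_rot": [0, 0, 0], "claw": 0}, {"linear": [-0.112, -0.0098, 0.025], "delta_rot": [0, 0, 0], "claw": 0}, {"linear": [-0.154, -0.0135, 0.018], "delta_rot": [0, 0, 0], "claw": 0}, {"linear": [-0.1955, -0.0171, 0.009], "delta_rot": [0, 0, 0], "claw": 0}, {"linear": [-0.235, -0.0205, -0.009], "delta_rot": [0, 0, 0], "claw": 0}, {"linear": [-0.2717, -0.0238, -0.028], "delta_rot": [0, 0, 0], "claw": 0}, {"linear": [-0.305, -0.0266, -0.055], "delta_rot": [0, 0, 0], "claw": 0}, {"linear": [-0.3357, -0.0294, -0.0835], "delta_rot": [0, 0, 0], "claw": 0}, {"linear": [-0.3357, -0.0294, -0.0835], "delta_rot": [0, 0, 0], "claw": 0}]}}

```text
t: 11.5
position: [0.5503, 0.0726, 0.3422]
orientation: [0.135, -3.138, 0.0]
force: [-0.4, 0.8, 0.4]
opening: 0.0003
finger_force: 0.0
```

Run:
```python
from h import *
s=status.sense();print(s['t'],s['position'],s['orientation'],s['force'])
im=optics.read_camera('scene');b=optics.read_camera('wrist')
v=np.hstack([cv2.resize(b,(480,360)),cv2.resize(im[100:340,240:450],(315,360))]);cv2.imwrite('pics/v7.png',v[:,:,::-1])
```

```text
11.5 [0.5503 0.0726 0.3422] [ 0.1352 -3.1379  0.0001] [-0.4091  0.8169  0.3759]
```

View pics/v7.png

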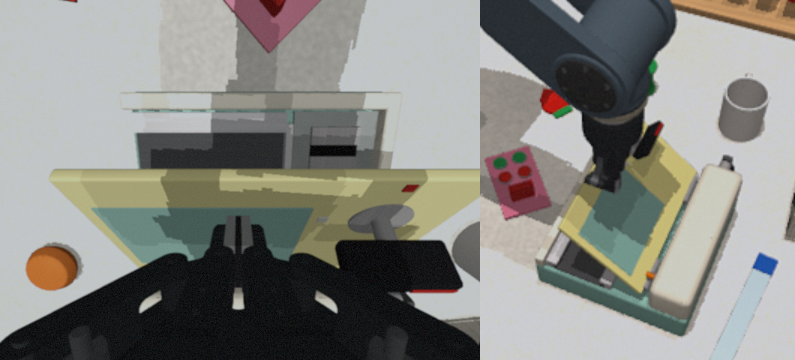

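The cover is down to about 40° with the fingers (237,225) on its outer face; the wing (400,262) is clear. Continuing to shut.

>>> {"op": "send_rows", "data": {"steps": [{"linear": [-0.025, -0.0022, -0.035], "delta_rot": [0, 0, 0], "claw": 0}, {"linear": [-0.0476, -0.0042, -0.07], "delta_rot": [0, 0, 0], "claw": 0}, {"linear": [-0.063, -0.0055, -0.11], "delta_rot": [0, 0, 0], "claw": 0}, {"linear": [-0.0755, -0.0066, -0.1505], "delta_rot": [0, 0, 0], "claw": 0}, {"linear": [-0.08, -0.007, -0.175], "delta_rot": [0, 0, 0], "claw": 0}, {"linear": [-0.082, -0.0072, -0.195], "delta_rot": [0, 0, 0], "claw": 0}, {"linear": [-0.082, -0.0072, -0.203], "delta_rot": [0, 0, 0], "claw": 0}, {"linear": [-0.082, -0.0072, -0.207], "delta_rot": [0, 0, 0], "claw": 0}, {"linear": [-0.082, -0.0072, -0.209], "delta_rot": [0, 0, 0], "claw": 0}]}}

```text
t: 12.5
position: [0.5186, 0.0707, 0.2593]
orientation: [-0.138, 3.138, -0.0]
force: [-7.3, -0.8, 19.7]
opening: -0.0002
finger_force: 9.8
```

Contact at tip height 86 mm with 20 N: cover fully shut. Lifting and going over the wing with the tool turned a quarter.

>>> {"op": "send_rows", "data": {"steps": [{"linear": [0, 0, 0.1], "delta_rot": [0, 0, 0], "claw": 0}, {"linear": [0, 0, 0.22], "delta_rot": [0, 0, -0.1], "claw": 40}, {"linear": [-0.0115, 0.226, 0.315], "delta_rot": [0, 0, -1], "claw": 40}, {"linear": [-0.0115, 0.226, 0.315], "delta_rot": [0, 0, -1], "claw": 40}, {"linear": [-0.0115, 0.226, 0.315], "delta_rot": [0, 0, -1], "claw": 40}, {"linear": [-0.0115, 0.226, 0.315], "delta_rot": [0, 0, -1], "claw": 40}, {"linear": [-0.0115, 0.226, 0.315], "delta_rot": [0, 0, -1], "claw": 40}, {"linear": [-0.0115, 0.226, 0.315], "delta_rot": [0, 0, -1], "claw": 40}, {"linear": [-0.0115, 0.226, 0.315], "delta_rot": [0, 0, -1], "claw": 40}, {"linear": [-0.0115, 0.226, 0.315], "delta_rot": [0, 0, -1], "claw": 40}]}}

```text
t: 13.5
position: [0.5137, 0.1612, 0.3847]
orientation: [1.834, 2.55, 0.001]
force: [0.4, 0.4, 0.2]
opening: 0.0397
finger_force: 0.0
```

>>> {"op": "send_rows", "data": {"steps": [{"linear": [0, 0, 0], "delta_rot": [0, 0, -0.27], "claw": 40}, {"linear": [0, 0, 0], "delta_rot": [0, 0, -0.27], "claw": 40}, {"linear": [0, 0, 0], "delta_rot": [0, 0, -0.27], "claw": 40}, {"linear": [0, 0, 0], "delta_rot": [0, 0, -0.27], "claw": 40}]}}

```text
t: 13.9
position: [0.5137, 0.1611, 0.3847]
orientation: [2.325, 2.112, 0.001]
force: [-1.4, 0.2, -0.2]
opening: 0.04
finger_force: 0.0
```

```bash
cat > wing.py <<'E'
from h import *
c=cam('wrist');s=status.sense();o=s['orientation'];print(s['t'],s['position'],'A',np.degrees(2*np.arctan2(o[1],o[0]))%360)
im=optics.read_camera('wrist')
b=optics.read_camera('top');d=optics.read_camera('scene')
for nm,i,cc in(('w',im,c),('t',b,cam('top')),('s',d,cam('scene'))):
    q=proj(cc,[.514,.161,.129]).astype(int);r=90 if nm=='w' else 28
    for lo,hi in(((0,0,0),(180,255,48)),((0,130,50),(8,255,255))):
        for k in blobs(i,lo,hi,(max(q[0]-r,0),max(q[1]-r,0),q[0]+r,q[1]+r),8):
            R_=cv2.minAreaRect(k);P=[ray(cc,p,.129)[:2] for p in cv2.boxPoints(R_)]
            e=max([P[1]-P[0],P[2]-P[1]],key=np.linalg.norm)
            print(nm,lo[1]>0 and 'red' or 'blk',np.round(R_[0],1),np.round(R_[1],1),'c',np.mean(P,0),'ang',np.degrees(np.arctan2(e[1],e[0]))%180,'len',np.linalg.norm(e), cv2.contourArea(k))
E
python3 wing.py
```

```text
13.9 [0.5137 0.1611 0.3847] A 84.51465228232547
w blk [395.8 321.5] [39.5 18.6] c [0.5652 0.104 ] ang 89.8088809321086 len 0.031268874608688546 442.5
w blk [373.5 315.5] [51. 19.] c [0.5496 0.1101] ang 87.5050367450744 len 0.03989487712980761 650.0
w blk [248.5 315.5] [51. 45.] c [0.4618 0.1185] ang 82.47414655721883 len 0.03983705402972606 1139.5
w blk [316.2 249.1] [90.8 19.2] c [0.5142 0.162 ] ang 95.76093604270231 len 0.06323276492054773 1460.5
w red [272. 246.] [6. 6.] c [0.485  0.1681] ang 82.65362582046181 len 0.004166744096577261 27.5
w red [311.7 232.2] [36.3  6.9] c [0.5123 0.1749] ang 95.44011338593094 len 0.024572203169868082 203.0
t blk [263.  250.5] [13. 46.] c [0.4951 0.1708] ang 91.54048991078822 len 0.09485593829293859 375.5
t blk [255.  229.5] [11. 30.] c [0.5387 0.1893] ang 91.53000736910198 len 0.06226753341344385 172.5
s blk [331.1 204.8] [ 7.2 26.4] c [0.5181 0.1506] ang 96.60451111031745 len 0.07157829250028654 120.0
s blk [346.5 176.5] [ 9. 11.] c [0.5108 0.24  ] ang 116.84864972046046 len 0.027357439450944786 46.0
s red [334. 196.] [1.8 7.2] c [0.5122 0.1752] ang 96.52139975572778 len 0.019836563818822935 9.0
```

>>> {"op": "send_rows", "data": {"steps": [{"linear": [0, 0, 0], "delta_rot": [0, 0, 0.118], "claw": 40}, {"linear": [0, 0, -0.05], "delta_rot": [0, 0, 0.118], "claw": 40}, {"linear": [0, 0, -0.12], "delta_rot": [0, 0, 0.118], "claw": 40}, {"linear": [0, 0, -0.19], "delta_rot": [0, 0, 0.118], "claw": 40}, {"linear": [0, 0, -0.24], "delta_rot": [0, 0, 0.118], "claw": 40}, {"linear": [0, 0, -0.267], "delta_rot": [0, 0, 0.118], "claw": 40}, {"linear": [0, 0, -0.267], "delta_rot": [0, 0, 0.118], "claw": 40}]}}

```text
t: 14.75
position: [0.5134, 0.1611, 0.2764]
orientation: [-2.115, -2.321, 0.003]
force: [-0.1, -0.1, 0.7]
opening: 0.0398
finger_force: 0.0
```

>>> {"op": "send_rows", "data": {"steps": [{"linear": [0, 0, 0], "delta_rot": [0, 0, 0], "claw": 3}, {"linear": [0, 0, 0], "delta_rot": [0, 0, 0], "claw": 3}, {"linear": [0, 0, 0], "delta_rot": [0, 0, 0], "claw": 3}, {"linear": [0, 0, 0], "delta_rot": [0, 0, 0], "claw": 3}, {"linear": [0, 0, 0], "delta_rot": [0, 0, 0], "claw": 3}, {"linear": [0, 0, 0], "delta_rot": [0, 0, 0], "claw": 3}], "newtons": 60}}

```text
t: 15.35
position: [0.5133, 0.1612, 0.2777]
orientation: [-2.117, -2.32, 0.0]
force: [-4.8, -0.2, 3.2]
opening: 0.011
finger_force: 59.9
```

>>> {"op": "send_rows", "data": {"steps": [{"linear": [-0.002, 0, -0.01], "delta_rot": [0, 0, 0], "claw": 3}, {"linear": [-0.002, 0, -0.02], "delta_rot": [0, 0, 0], "claw": 3}, {"linear": [-0.002, 0, -0.03], "delta_rot": [0, 0, 0], "claw": 3}, {"linear": [-0.002, 0, -0.038], "delta_rot": [0, 0, 0], "claw": 3}, {"linear": [-0.002, 0, -0.041], "delta_rot": [0, 0, 0], "claw": 3}, {"linear": [-0.002, 0, -0.041], "delta_rot": [0, 0, 0], "claw": 3}], "newtons": 80}}

```text
t: 15.95
position: [0.5131, 0.1612, 0.2633]
orientation: [2.117, 2.32, 0.002]
force: [-11.7, -2.7, 30.7]
opening: 0.0104
finger_force: 87.1
```

>>> {"op": "send_rows", "data": {"steps": [{"linear": [-0.002, 0, 0], "delta_rot": [0, 0, 0], "claw": 3}, {"linear": [-0.003, 0, 0], "delta_rot": [0, 0, -0.06], "claw": 3}, {"linear": [-0.003, 0, 0], "delta_rot": [0, 0, -0.12], "claw": 3}, {"linear": [-0.003, 0, 0], "delta_rot": [0, 0, -0.18], "claw": 3}, {"linear": [-0.003, 0, 0], "delta_rot": [0, 0, -0.24], "claw": 3}, {"linear": [-0.003, 0, 0], "delta_rot": [0, 0, -0.3], "claw": 3}]}}

```text
t: 16.55
position: [0.513, 0.161, 0.2634]
orientation: [2.601, 1.756, 0.009]
force: [-1.1, -4.5, 23.0]
opening: 0.0107
finger_force: 85.9
```

```bash
python3 -c "
from h import *
s=status.sense();print(s['position'],s['force'],s['torque'],s['opening'])"
```

```text
[0.513  0.161  0.2634] [-1.0892 -4.4667 23.0317] [-1.0922  0.1638  0.0938] 0.010709607499974688
```

>>> {"op": "send_rows", "data": {"steps": [{"linear": [0, 0, 0], "delta_rot": [0, 0, -0.08], "claw": 3}, {"linear": [0, 0, 0], "delta_rot": [0, 0, -0.16], "claw": 3}, {"linear": [0, 0, 0], "delta_rot": [0, 0, -0.24], "claw": 3}, {"linear": [0, 0, 0], "delta_rot": [0, 0, -0.32], "claw": 3}, {"linear": [0, 0, 0], "delta_rot": [0, 0, -0.4], "claw": 3}, {"linear": [0, 0, 0], "delta_rot": [0, 0, -0.48], "claw": 3}, {"linear": [0, 0, 0], "delta_rot": [0, 0, -0.56], "claw": 3}, {"linear": [0, 0, 0], "delta_rot": [0, 0, -0.64], "claw": 3}, {"linear": [0, 0, 0], "delta_rot": [0, 0, -0.71], "claw": 3}, {"linear": [0, 0, 0], "delta_rot": [0, 0, -0.71], "claw": 3}]}}

```text
t: 17.55
position: [0.5137, 0.1598, 0.2635]
orientation: [3.137, 0.115, 0.013]
force: [4.2, -17.7, 21.7]
opening: 0.0104
finger_force: 85.5
```

```bash
python3 -c "
from h import *
s=status.sense();o=s['orientation'];print(s['position'],s['force'],s['torque'],s['opening'],np.degrees(2*np.arctan2(o[1],o[0])))"
```

```text
[0.5137 0.1598 0.2635] [  4.2394 -17.6827  21.7311] [-3.4442 -0.7235  0.2081] 0.010422998701664393 4.210869975097029
```

>>> {"op": "send_rows", "data": {"steps": [{"linear": [0, -0.003, 0], "delta_rot": [0, 0, -0.01], "claw": 3}, {"linear": [0, -0.004, 0], "delta_rot": [0, 0, -0.025], "claw": 3}, {"linear": [0, -0.004, 0], "delta_rot": [0, 0, -0.025], "claw": 3}]}}

```text
t: 17.85
position: [0.5136, 0.159, 0.2635]
orientation: [3.14, 0.059, 0.014]
force: [2.8, -8.2, 19.4]
opening: 0.0104
finger_force: 85.9
```

```bash
python3 -c "
from h import *
s=status.sense();o=s['orientation'];print(s['position'],s['force'],s['torque'],s['opening'],np.degrees(2*np.arctan2(o[1],o[0])))"
```

```text
[0.5136 0.159  0.2635] [ 2.8463 -8.2074 19.3894] [-1.6823 -0.5962  0.8438] 0.010356243646763576 2.168456248103193
```

Torque rose to 0.84 N m, so the end stop is reached. Easing off, releasing and lifting.

>>> {"op": "send_rows", "data": {"steps": [{"linear": [0, -0.001, 0.001], "delta_rot": [0, 0, 0.02], "claw": 3}, {"linear": [0, -0.001, 0.001], "delta_rot": [0, 0, 0.02], "claw": 30}, {"linear": [0, -0.001, 0.001], "delta_rot": [0, 0, 0.02], "claw": 40}, {"linear": [0, -0.001, 0.001], "delta_rot": [0, 0, 0.02], "claw": 40}, {"linear": [0, -0.001, 0.04], "delta_rot": [0, 0, 0.02], "claw": 40}, {"linear": [0, -0.001, 0.12], "delta_rot": [0, 0, 0.02], "claw": 40}, {"linear": [0, -0.001, 0.2], "delta_rot": [0, 0, 0.02], "claw": 40}, {"linear": [0, -0.001, 0.3], "delta_rot": [0, 0, 0.02], "claw": 40}, {"linear": [0, -0.001, 0.3], "delta_rot": [0, 0, 0.02], "claw": 40}]}}

```text
t: 18.75
position: [0.5123, 0.1594, 0.3855]
orientation: [-3.138, -0.106, -0.012]
force: [0.0, 0.3, 0.1]
opening: 0.0403
finger_force: 0.0
```

```bash
sed -i 's/\.129/.116/g' wing.py; python3 wing.py
```

```text
18.75 [0.5123 0.1594 0.3855] A 3.8826780160969747
w blk [394.6 318.8] [37.3 20.9] c [0.4617 0.0985] ang 24.185872266674806 len 0.0310486015791112 378.5
w blk [240.2 317.4] [22.5 42.5] c [0.4548 0.2141] ang 163.13357540493828 len 0.03531610166327343 435.5
w blk [373.5 312.5] [45. 21.] c [0.4657 0.1148] ang 6.832788782513944 len 0.036905054735194495 603.0
w blk [258.5 312.5] [45. 25.] c [0.4597 0.2004] ang 1.8998877006244186 len 0.03690172265866098 613.0
w blk [318. 243.] [86. 18.] c [0.5158 0.1598] ang 4.345874956108702 len 0.06297453064641982 1303.0
w red [318. 225.] [34.  6.] c [0.5296 0.1608] ang 4.083773343581925 len 0.024178842543242533 170.5
t blk [264.  251.7] [48.2 13.6] c [0.4947 0.1699] ang 90.27799764219577 len 0.10046497878281355 394.0
t blk [276.5 228. ] [7. 4.] c [0.5457 0.146 ] ang 91.53106165222376 len 0.014674589233376657 16.0
t blk [255.2 229.3] [10.2 32. ] c [0.5418 0.1905] ang 99.85429591101467 len 0.06690038416435747 175.5
t blk [293.7 217.5] [7.4 2.4] c [0.5692 0.1107] ang 9.90887188792371 len 0.01583225211328426 11.0
s blk [331. 208.] [26.7  9.3] c [0.5175 0.1507] ang 1.7984872434763954 len 0.06330788776371105 189.5
s blk [323.5 181. ] [10. 15.] c [0.4646 0.2121] ang 28.34182984110029 len 0.0357074949515414 71.5
s red [337.6 206.2] [9.5 1.9] c [0.5286 0.1622] ang 1.7846966036949368 len 0.02229633204038595 9.5
```

Wing width fell from 90.8 to 86 px at the same camera height. It is therefore about 14 mm lower, and its angle went from 95.5° to 4.2°: locked. Handing in.

```bash
python3 -c "
from plant import close_job
print(close_job())"
```

```text
the job is handed in; nothing more can be done
None
```

Job handed in: the slide lies flat in the blue tray, the cover is shut, and the stud is pushed in and turned a quarter clockwise; by camera the wing sits about 14 mm lower and is turned about 91°, so the cover is locked.

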